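# Roll a sample cylinder into the V of a sensor stand

### The job

Without gripping or lifting it, roll the steel sample cylinder along the bench by its side, up the ramp and into the V trough of the aluminium stand. Then push it lengthwise along the trough until its end rests against the grey sensor block, and leave it lying there. Leave the bottle, the pot and the jar where they stand.

Things in the scene. Friction and masses are not known exactly. Their poses are not given: they have to be found in the camera images.
- cylinder: Loose sample cylinder: polished steel bar with flat ends, 50 mm in diameter, 150 mm long, 0.3 to 0.65 kg. Origin at its centre, x axis along its length; y and z turn as it rolls. It starts lying on the bench beside the stand, on the stand's +y or -y side, its centre 130 to 185 mm from the V's middle line, within 0.25 rad of parallel to it. Slippery (friction about 0.25); rolls on if pushed fast.
- stand: Sample stand, fixed, folded aluminium sheet. Origin on the bench under the V's middle line; x runs along the V towards the sensor block, z up. Both sides alike: a ramp rises from the bench at y = +-70 mm to a crest 12.5 mm high at y = +-20 mm, then 30 degree flanks fall to the bottom of the V, y = 0, 1 mm high. Sheet from x = -110 to +90 mm. In the V the cylinder's axis is at y = 0, z = 30 mm.
- stop (a point): Point on the face of the stand's grey sensor block (45 mm in x, 80 mm in y, 75 mm high, at the +x end of the V) where the cylinder's end is to rest: x = +90 mm, y = 0, z = 30 mm in the stand's frame, same axes as the stand. With the cylinder against it, the cylinder's centre is at x = +15 mm in the stand's frame.
- bottle: Bystander: amber bottle, 60 mm in diameter, 125 mm high, standing on the other side of the stand from the cylinder. Origin under its centre.
- pot: Bystander: white open porcelain pot, 68 mm in diameter, 75 mm high. Origin under its centre.
- jar: Bystander: white jar with a lid, 64 mm in diameter, 85 mm high. Origin under its centre.
Mind the look-alikes: they are no part of the job. What is shaped like the cylinder but green is not meant.

How it is judged:
By the outcome, as a careful person would: the job done as asked, in the order asked, and still so for the second after the job is handed in, with the robot touching nothing.
It also fails if it takes over 51 s, if anything falls off the work surface, if the arm or the gripper's body presses on something with over 40 N, if the wrist force passes 120 N, or if a joint passes its speed limit or range.

### The arm

A 7-joint arm with a two-finger parallel gripper is mounted at the origin on the work surface. World frame = base frame: x ahead of the robot, y to its left, z up, the work surface at z = 0. Lengths are in m, angles in degrees, forces in N, time in s.
With the tool pointing down it reaches from about 0.4 to 0.85 m from the base axis. Payload 4.5 kg.
Tool frame: the origin (TCP) lies midway between the tips of the shut fingers; the grasp point (between the pads) lies 19 mm behind it (arm.tcp_to_grasp is the distance from the TCP to the grasp point, in m); z points along the fingers, y is the direction in which the jaws open and shut (so a half turn about z gives the same grasp; the last joint's range is limited). The gripper opens to 85 mm and grips with 20 to 120 N. Pads are 22 mm wide; open, the fingers measure 114 mm over their backs; the gripper's body (76 mm by 85 mm) begins 54 mm behind the grasp point. The pads swing forward as they close: fully open they stand 13 mm farther back than shut.
Start: joints at [-65.959, 39.483, -11.15, 89.685, 9.013, 51.709, -12.324], TCP at [0.235, 0.579, 0.231] pointing down, gripper open.
Joint ranges: [-172.22, 172.22], [-26.19, 119.32], [-84.43, 86.54], [7.71, 146.69], [-57.33, 237.33], [2.42, 119.75], [-152.13, 152.13]. Speed limits (degrees/s): [147.25, 147.25, 180, 180, 180, 180, 180].

### API

Orientations are given as a 3x3 rotation matrix whose columns are the frame's x, y, z axes.
In Python, from station import arm gives the robot as it stands.
- The arm moves only by the shell command python3 -m handwheel 'ROWS' [OPENING]. ROWS is JSON, a list of rows, each a list of 4 numbers: the shift along the tool's x, y, z in m, then the turn about the tool's z in rad. A call has 1 to 5 rows; each row shifts and turns the pose as measured when the row begins, along the tool's axes as they then stand; what a row does not reach is not made up. A row lasts 1/10 s, in which the tool goes at most 50 mm and 8.59 degrees, less where a joint would pass 70% of its speed; a pose out of reach is approached as far as the arm can. A call with a gripper value outside its range is refused whole. OPENING is the gripper's target within -1 to 1 (fully open at 1, half-way at 0, shut at -1), set as the call begins (- or left out, the last holds). The fingers move at their own pace and stop on an object; the grip force is fixed at half the most. Time passes only in rows, so rows that do not move let the fingers close. It gives the time, the measured TCP pose, the force and the opening at its end, in the units of the state.
- arm.sense(): the state, without advancing time (a new reading comes with each control period).
- arm.read_camera(name): name is "scene" or "top" or "wrist"; returns a dict with "color" (420x560x3 uint8, blue, green, red), "depth" (420x560 float32, m along the optical axis (not along the pixel's ray), 0 where there is no reading), "fx", "fy", "cx", "cy" (pixels), "D" ([k1, k2, p1, p2, k3] as OpenCV has them; the pictures are not rectified), "R" (3x3) and "t" (3): a world point X has camera coordinates R X + t; the wrist camera has in their place "mount" (4x4, takes a point from camera to tool coordinates, whose origin is the TCP and whose axes are the flange's). Camera axes: x right, y down, z forward; pixel columns grow to the right and rows downward; lengths in m; the calibration is good to about 2 mm. A picture is of the moment at which its call begins: read the wrist's pose just before it.
- arm.hand_in(): hands the job in, once; it reports no verdict.
Trained networks look in the newest picture that a camera, given by its name, has taken for a name from the list of things; names that differ only in an ending like _2 or _b are one class to them, and where a whole thing is asked for, a point or a joint stands for the part that bears it (a point fixed in the world has none). Each returns a list of dicts, best first, with "p" (0 to 1); they miss things now and then, are a little off and sometimes report something else, mostly with a low value. They report only what shows in the picture. A call takes as long as a camera call. They do not tell look-alikes from the thing itself.
- arm.spot_in(camera, query): "location" ([x, y, z] in m, in the coordinates of the camera as it stood for that picture, good to about 4 mm: the middle of the surface that is visible of it).
The state is a dict: "clock": time; "q": joint angles; "qvel": joint speeds; "joint_efforts": joint torques, N m; "ee_pos": TCP position; "eef_rot": TCP orientation; "ft_force": force on the tool from outside, world axes, zero at the start; "moment": the same for the moment, N m; "width": opening from 0.0 (shut) to 1.0 (fully open).
Only numpy, scipy, OpenCV 4.12 (cv2) and the standard library are available. Lean on these libraries where they do the work, as an engineer would, in place of code of your own. Each camera call takes 0.05 s, during which the arm holds its last target. There are 200 camera calls.

## Working session

There is one attempt and no reset: what is moved stays moved. The work goes in short steps, Python scripts to look and compute and a shell command to move; the robot and the scene stay as the last step left them, time stands still between calls to the robot, and variables do not carry over. Pictures are saved under pics/ and viewed, about 8 in all and at most 12, crops included, and the job is handed in when it is done.

```bash
mkdir -p pics; cat > h.py <<'E'
import numpy as np, cv2
from station import arm
def world(c,p): return np.array(c["R"]).T@(np.array(p)-np.array(c["t"]))
def cloud(c):
    d=c["depth"];h,w=d.shape
    K=np.array([[c["fx"],0,c["cx"]],[0,c["fy"],c["cy"]],[0,0,1]])
    u,v=np.meshgrid(np.arange(w),np.arange(h))
    n=cv2.undistortPoints(np.stack([u,v],-1).reshape(-1,1,2).astype(np.float64),K,np.array(c["D"],float)).reshape(h,w,2)
    P=np.dstack([n*d[...,None],d])
    W=(P-np.array(c["t"]))@np.array(c["R"])
    W[d==0]=np.nan
    return W
def pix(c,X):
    K=np.array([[c["fx"],0,c["cx"]],[0,c["fy"],c["cy"]],[0,0,1]])
    return cv2.projectPoints(np.array([X],float),cv2.Rodrigues(np.array(c["R"]))[0],np.array(c["t"],float),K,np.array(c["D"],float))[0].ravel()
E
python3 - <<'E'
from h import *
s=arm.sense();print(s)
ims=[]
for n in("top","scene"):
    c=arm.read_camera(n);cv2.imwrite(f"pics/{n}1.png",c["color"])
    np.save(f"{n}1.npy",cloud(c))
    for q in("cylinder","stand","bottle","pot","jar"):
        for r in arm.spot_in(n,q): 
            w=world(c,r["location"]);print(n,q,round(r["p"],2),w.round(3),pix(c,w).round())
E
```

```text
{'clock': 0.0, 'q': array([-65.95982653,  39.53496275, -11.14795959,  89.74806448,
         9.00998088,  51.70921154, -12.32307257]), 'qvel': array([ 0.02866899,  0.01107695,  0.0214421 , -0.09592797, -0.01292009,
       -0.01031551, -0.11740786]), 'joint_efforts': array([ 3.99027540e-04, -5.39627802e+01, -1.26562189e+00, -1.58537471e+01,
        9.32355237e-03,  9.53080540e-03,  1.71065773e-05]), 'ee_pos': array([0.23492822, 0.57842768, 0.23045121]), 'eef_rot': array([[-9.26552769e-01,  3.76164232e-01, -6.61418110e-04],
       [ 3.76164807e-01,  9.26551001e-01, -1.81123919e-03],
       [-6.84857859e-05, -1.92701090e-03, -9.99998141e-01]]), 'ft_force': array([-0.27160104,  0.38251577,  0.15739416]), 'moment': array([ 0.01965417, -0.04704186,  0.03524032]), 'width': 1.0026043007872254}
top cylinder 0.87 [ 0.579 -0.139  0.044] [331. 199.]
top cylinder 0.72 [ 0.388 -0.224  0.05 ] [363. 271.]
top stand 0.56 [0.594 0.043 0.01 ] [264. 194.]
top bottle 0.87 [0.529 0.171 0.089] [212. 211.]
top bottle 0.27 [ 0.579 -0.137  0.045] [330. 199.]
top pot 0.79 [ 0.468 -0.397  0.041] [427. 243.]
top pot 0.41 [0.593 0.053 0.008] [260. 195.]
top jar 0.78 [0.498 0.385 0.085] [128. 221.]
scene cylinder 0.78 [ 0.401 -0.201  0.039] [286. 162.]
scene cylinder 0.69 [ 0.59  -0.123  0.04 ] [242. 199.]
scene stand 0.91 [0.612 0.068 0.011] [277. 255.]
scene bottle 0.72 [0.548 0.194 0.076] [338. 257.]
scene pot 0.57 [ 0.469 -0.366  0.055] [237. 140.]
scene jar 0.89 [0.516 0.406 0.067] [434. 328.]
```

View pics/top1.png

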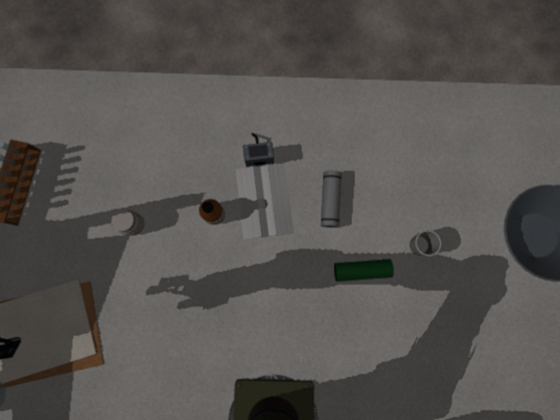

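View pics/scene1.png

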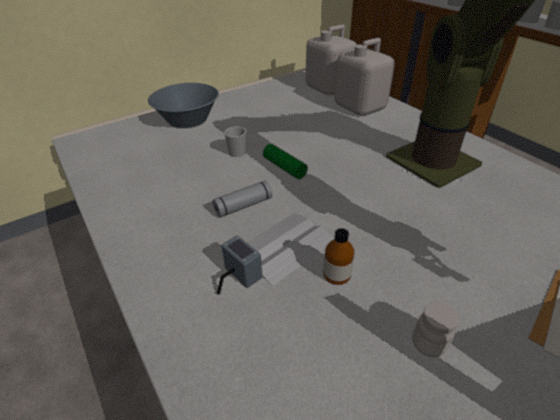

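Top view: the candidates for the cylinder are the grey steel bar at (331,199) and the green bar at (363,271). By the description I want the grey one. The stand is at (264,200) with the sensor block at (258,152), the bottle at (210,211), the jar at (125,222) and the pot at (427,243). The scene view agrees: steel bar at (243,198), green bar at (286,161). Next I measure and take a close crop.

```bash
python3 - <<'E'
from h import *
img=cv2.imread("pics/top1.png");cv2.imwrite("pics/crop1.png",cv2.resize(img[120:260,190:400],None,fx=3.5,fy=3.5,interpolation=cv2.INTER_CUBIC)*1)
for n in("top","scene"):
    W=np.load(n+"1.npy");P=W.reshape(-1,3);P=P[~np.isnan(P[:,0])]
    b=P[(abs(P[:,0]-.45)<.3)&(abs(P[:,1])<.3)]
    fl=b[(b[:,2]<.008)&(abs(b[:,2])<.01)];print(n,"floor z",np.median(fl[:,2]))
    z0=np.median(fl[:,2])
    c=P[(abs(P[:,0]-.585)<.11)&(abs(P[:,1]+.135)<.06)&(P[:,2]>z0+.02)]
    xy=c[:,:2]; r=cv2.minAreaRect(xy.astype(np.float32));print(" cyl",len(c),r,c[:,2].max(),np.percentile(c[:,2],95))
    t=c[c[:,2]>np.percentile(c[:,2],60)];m=t[:,:2].mean(0);v=np.linalg.svd(t[:,:2]-m)[2][0];print("  axis",m,np.degrees(np.arctan2(v[1],v[0])))
    s=P[(abs(P[:,0]-.68)<.12)&(abs(P[:,1]-.055)<.1)&(P[:,2]>z0+.055)&(P[:,2]<.1)]
    if len(s)>10: print(" block",len(s),cv2.minAreaRect(s[:,:2].astype(np.float32)),np.median(s[:,2]))
# stand outline height map, top
W=np.load("top1.npy")
for row in (175,185,195,205,215,225,235):
    w=W[row,232:300:4];print(row,w[8,0].round(3),(w[:,1]*1e3).round().astype(int),(w[:,2]*1e3).round().astype(int))
E
```

```text
top floor z 0.0014083992713123106
 cyl 1019 ((0.58152836561203, -0.14014826714992523), (0.04988473653793335, 0.15065254271030426), 87.9379653930664) 0.05724602516985756 0.05344497693890141
  axis [ 0.57948096 -0.13883975] 178.13800012746006
 block 532 ((0.6965068578720093, 0.0611218586564064), (0.04625790938735008, 0.08005878329277039), 10.095475196838379) 0.07651053628129076
scene floor z 0.0008070878265330335
 cyl 1019 ((0.5803262591362, -0.13464373350143433), (0.048464883118867874, 0.1514180302619934), 85.73928833007812) 0.05318046874419847 0.05117404182719318
  axis [ 0.58151435 -0.13594303] -2.3596434303692018
 block 821 ((0.6960765719413757, 0.062427692115306854), (0.04539630189538002, 0.08159031718969345), 9.434085845947266) 0.07542362114628415
175 0.648 [136 124 113 101  90  79  68  57  45  34  23  12   1 -11 -22 -33 -45] [ 1  0  1  6 15 12  9  6  8 13 12 11  6  5  1  0  0]
185 0.62 [134 123 112 100  89  77  67  56  44  33  22  11   0 -11 -23 -34 -45] [ 3  4  3  7 10 17 10  4  6 11 14 10  9  2 -1 -1  1]
195 0.593 [133 122 111  99  88  77  65  54  44  32  21  10  -1 -12 -23 -3
[... 556 characters left out ...]
                84                   72
                   61                   50                   40
                   29                   18                    7
                   -4                  -15                  -26
 -9223372036854775808                  -48] [                   1                    3                    4
                    4                    3                    8
                    9                   12                    8
                   -3                    2                   12
                    2                   -1                    1
 -9223372036854775808                    2]<stdin>:16: RuntimeWarning: invalid value encountered in cast
```

View pics/crop1.png

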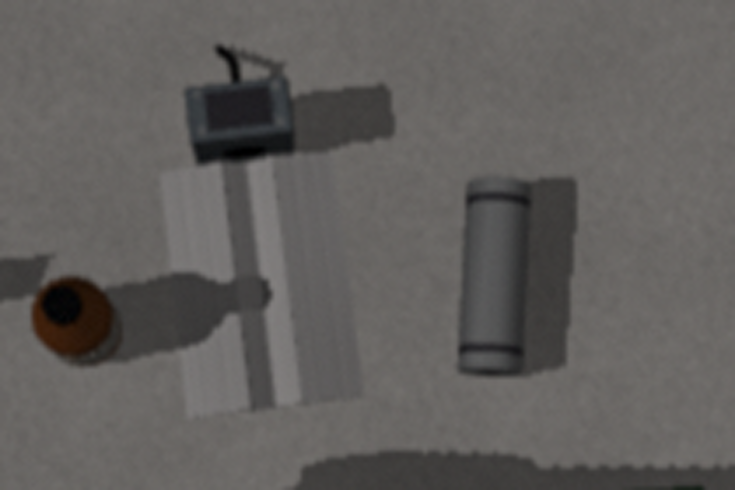

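The crop confirms the polished steel bar with flat ends, spanning about (495,180) to (490,370) in the crop. The sensor block is at (240,120) and the V runs from (240,165) to (260,405). The cylinder is on the stand's -y side.

```bash
python3 - <<'E'
from h import *
from scipy.optimize import least_squares
def prof(y):
    return np.interp(abs(y),[0,20,70],[.001*1e3,12.5,0])/1e3
for n in("top","scene"):
    W=np.load(n+"1.npy").reshape(-1,3);P=W[~np.isnan(W[:,0])]
    o0=np.array([.585,.043]);a0=np.radians(9.8)
    x=np.array([np.cos(a0),np.sin(a0)]);y=np.array([-x[1],x[0]])
    d=P[:,:2]-o0
    m=(abs(d@x+.01)<.09)&(abs(d@y)<.09)&(P[:,2]<.03);Q=P[m]
    def f(p):
        yy=-(Q[:,0]-o0[0])*np.sin(p[0])+(Q[:,1]-o0[1])*np.cos(p[0])-p[1]
        return np.where(abs(yy)>70e-3,0,prof(yy*1e3))-Q[:,2]+p[2]
    r=least_squares(f,[a0,0,0],loss="soft_l1",f_scale=.003);print(n,len(Q),np.degrees(r.x[0]),r.x[1:],np.std(f(r.x)))
print(arm.read_camera("wrist")["mount"])
E
```

```text
top 4117 8.855006833806415 [0.00103255 0.00151067] 0.002227521825871443
scene 3769 8.818317209180126 [0.00134917 0.00087659] 0.0011968805887397646
[[-1.98002301e-04 -9.49451774e-01 -3.13912870e-01  8.05683936e-02]
 [ 9.99999945e-01 -1.05020434e-04 -3.13113805e-04  1.25166649e-03]
 [ 2.64319192e-04 -3.13912915e-01  9.49451743e-01 -1.44064999e-01]
 [ 0.00000000e+00  0.00000000e+00  0.00000000e+00  1.00000000e+00]]
```

```bash
python3 -m handwheel '[[0,0,0,0.14],[0,0,0,0.14],[-0.04,0,0,0.14],[-0.04,-0.02,0,0.14],[-0.02,-0.04,0,0.14]]'
```

```text
clock: 1.15
ee_pos: [0.2597, 0.4758, 0.2307]
eef_rot: [[-0.445, 0.895, 0.001], [0.895, 0.445, 0.01], [0.008, 0.005, -1.0]]
ft_force: [0.4, -0.1, -0.0]
width: 1.002
```

```bash
python3 -m handwheel '[[-0.049,0,0,0.1],[-0.049,0,0,0.1],[-0.049,0.01,0,0.1],[-0.045,0.02,0,0.1],[-0.04,0.03,0,0.1]]'
```

```text
clock: 1.65
ee_pos: [0.3723, 0.2611, 0.2293]
eef_rot: [[0.046, 0.999, -0.002], [0.999, -0.046, 0.013], [0.013, -0.003, -1.0]]
ft_force: [0.6, 0.6, 0.3]
width: 0.997
```

```bash
python3 -m handwheel '[[-0.045,0.02,0,0],[-0.045,0.02,0,0],[-0.045,0.02,0,0],[-0.045,0.02,0,0],[-0.045,0.02,0,0]]'
```

```text
clock: 2.15
ee_pos: [0.466, 0.0291, 0.2277]
eef_rot: [[0.046, 0.999, 0.006], [0.999, -0.046, 0.016], [0.016, 0.005, -1.0]]
ft_force: [0.4, 0.4, -0.1]
width: 0.998
```

```bash
python3 -m handwheel '[[-0.045,0.02,0,0],[-0.045,0.02,0,0],[-0.045,0.02,0,0],[-0.03,0.02,0,0],[0,0,0,0]]'
```

```text
clock: 2.65
ee_pos: [0.5412, -0.1526, 0.2266]
eef_rot: [[0.057, 0.998, 0.012], [0.998, -0.057, 0.011], [0.012, 0.012, -1.0]]
ft_force: [0.2, -0.7, -0.4]
width: 0.999
```

```bash
python3 -m handwheel '[[-0.025,0.018,0,-0.01],[-0.02,0.015,0.02,-0.01],[0,0,0.045,0],[0,0,0.045,0],[0,0,0.03,0]]'
```

```text
clock: 3.15
ee_pos: [0.5804, -0.1993, 0.088]
eef_rot: [[0.036, 0.999, 0.027], [0.999, -0.037, 0.009], [0.01, 0.026, -1.0]]
ft_force: [1.1, 0.0, -0.6]
width: 1.002
```

```bash
python3 -m handwheel '[[0,0,0.03,0],[0,0,0.025,0],[0,0,0.015,0],[0,0,0.007,0],[0,0,0,0]]'; python3 - <<'E'
from h import *
s=arm.sense();print(s["ee_pos"],s["eef_rot"])
for n in("top","scene"):
    c=arm.read_camera(n);W=cloud(c);P=W.reshape(-1,3);P=P[~np.isnan(P[:,0])]
    if n=="scene": cv2.imwrite("pics/s2.png",cv2.resize(c["color"][120:300,150:390],None,fx=3,fy=3))
E
```

```text
clock: 3.65
ee_pos: [0.5801, -0.1927, 0.0042]
eef_rot: [[0.032, 0.999, 0.02], [0.999, -0.033, 0.015], [0.015, 0.019, -1.0]]
ft_force: [-0.1, -0.4, 0.4]
width: 0.999
[ 0.5800703  -0.19265761  0.00415356] [[ 0.03240647  0.99927561  0.01995183]
 [ 0.99935679 -0.03270291  0.01471467]
 [ 0.01535649  0.01946215 -0.99969265]]
```

View pics/s2.png

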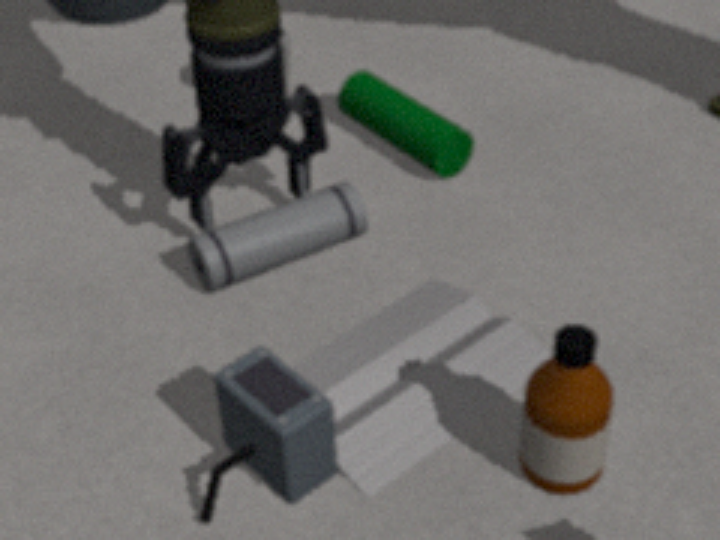

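The fingers stand behind the steel bar, at crop pixels (205,215) and (300,185), both within its length. The green bar, bottle and stand are clear. Now the slow roll.

```bash
python3 -m handwheel '[[0.006,0,0,0],[0.006,0,0,0],[0.006,0,0,0],[0.006,0,0,0],[0.006,0,0,0]]'; python3 -m handwheel '[[0.006,0,0,-0.015],[0.006,0,0,-0.025],[0.006,0,0,-0.025],[0.006,0,0,-0.025],[0.006,0,0,-0.025]]'
```

```text
clock: 4.25
ee_pos: [0.5848, -0.1626, 0.0102]
eef_rot: [[0.034, 0.999, 0.029], [0.999, -0.034, 0.011], [0.012, 0.029, -1.0]]
ft_force: [-0.0, -0.6, -0.0]
width: 1.0
clock: 4.75
ee_pos: [0.5846, -0.129, 0.0106]
eef_rot: [[-0.091, 0.995, 0.03], [0.996, 0.091, 0.012], [0.009, 0.03, -0.999]]
ft_force: [-0.6, 0.1, 0.1]
width: 1.001
```

```bash
cat > look.py <<'E'
from h import *
import sys
O=np.array([.585,.0445]);a=np.radians(8.84);X=np.array([np.cos(a),np.sin(a)]);Y=np.array([-X[1],X[0]])
s=arm.sense();p=s["ee_pos"];R=s["eef_rot"]
print("TCP stand",((p[:2]-O)@X).round(4),((p[:2]-O)@Y).round(4),p[2].round(4),"tool y yaw rel",np.degrees(np.arctan2(R[1,1],R[0,1])).round(2)-8.84,"F",s["ft_force"].round(1))
lo=float(sys.argv[1]) if len(sys.argv)>1 else -.2
for n in("top","scene"):
    c=arm.read_camera(n);W=cloud(c).reshape(-1,3)
    b=c["color"].reshape(-1,3).astype(int)
    d=W[:,:2]-O;q=np.c_[d@X,d@Y,W[:,2]]
    m=(q[:,2]>.024)&(q[:,2]<.066)&(abs(q[:,0]+.01)<.098)&(q[:,1]>lo)&(q[:,1]<.06)&(b.max(1)>60)
    q=q[m]
    if len(q)>30:
        r=cv2.minAreaRect(q[:,:2].astype(np.float32));print(n,len(q),np.round(r[0],4),np.round(r[1],3),round(r[2],1),"x",np.percentile(q[:,0],[1,99]).round(3),"y",np.percentile(q[:,1],[1,50,99]).round(3),"ztop",np.percentile(q[:,2],95).round(3))
    if len(sys.argv)>2: cv2.imwrite(f"pics/{sys.argv[2]}_{n}.png",cv2.resize(c["color"][120:300,150:390],None,fx=3,fy=3))
E
python3 look.py -.2 r1
```

```text
TCP stand -0.0271 -0.1714 0.0106 tool y yaw rel -3.62 F [-0.6  0.1  0.1]
top 502 [-0.0189 -0.1153] [0.034 0.15 ] 72.8 x [-0.089  0.053] y [-0.149 -0.119 -0.095] ztop 0.053
scene 1078 [-0.0263 -0.1427] [0.088 0.151] 79.0 x [-0.093  0.054] y [-0.164 -0.115 -0.089] ztop 0.052
```

View pics/r1_scene.png

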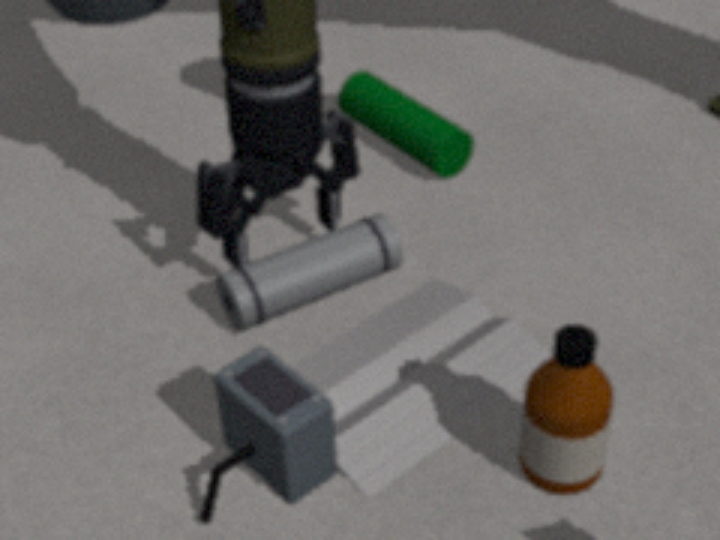

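The cylinder rolled slightly ahead of the fingers, to crop pixels (225,290)–(400,240). It is still about 12° off the V. I follow it, aligned with the stand.

```bash
python3 -m handwheel '[[0.004,0.002,0.003,-0.02],[0.004,0.002,0.003,-0.02],[0.004,0.002,0.002,-0.02],[0.004,0.001,0,-0.01],[0.004,0,0,0]]'; python3 look.py
```

```text
clock: 5.35
ee_pos: [0.5896, -0.1069, 0.0019]
eef_rot: [[-0.165, 0.986, 0.029], [0.986, 0.165, 0.012], [0.007, 0.031, -1.0]]
ft_force: [-0.8, 0.9, 0.4]
width: 1.002
TCP stand -0.0188 -0.1503 0.0019 tool y yaw rel 0.6699999999999999 F [-0.8  0.9  0.4]
top 360 [-0.0138 -0.0874] [0.024 0.151] 75.0 x [-0.087  0.058] y [-0.114 -0.09  -0.069] ztop 0.052
scene 1114 [-0.0218 -0.122 ] [0.094 0.152] 79.2 x [-0.088  0.058] y [-0.143 -0.091 -0.066] ztop 0.051
```

```bash
python3 -m handwheel '[[0.005,0.001,-0.001,0],[0.005,0.001,-0.001,0],[0.005,0,-0.001,0],[0.005,0,-0.001,0],[0.005,0,0,0]]'; python3 look.py
```

```text
clock: 5.95
ee_pos: [0.5873, -0.0814, 0.0072]
eef_rot: [[-0.163, 0.986, 0.03], [0.987, 0.163, 0.011], [0.005, 0.031, -0.999]]
ft_force: [-0.1, -0.8, 0.0]
width: 1.001
TCP stand -0.0171 -0.1248 0.0072 tool y yaw rel 0.5600000000000005 F [-0.1 -0.8  0. ]
scene 1154 [-0.0162 -0.096 ] [0.088 0.152] 82.0 x [-0.084  0.062] y [-0.116 -0.067 -0.045] ztop 0.052
```

```bash
python3 -m handwheel '[[0.005,0.001,0,0],[0.005,0.001,0,0],[0.005,0,0,0],[0.005,0,0,0],[0.005,0,0,0]]'; python3 look.py -.2 r2
```

```text
clock: 6.55
ee_pos: [0.5861, -0.0574, 0.0077]
eef_rot: [[-0.161, 0.986, 0.033], [0.987, 0.161, 0.008], [0.002, 0.033, -0.999]]
ft_force: [1.5, -4.6, 1.9]
width: 1.001
TCP stand -0.0145 -0.1008 0.0077 tool y yaw rel 0.4299999999999997 F [ 1.5 -4.6  1.9]
scene 1170 [-0.0127 -0.0729] [0.152 0.075] 1.3 x [-0.086  0.062] y [-0.091 -0.049 -0.037] ztop 0.054
```

View pics/r2_scene.png

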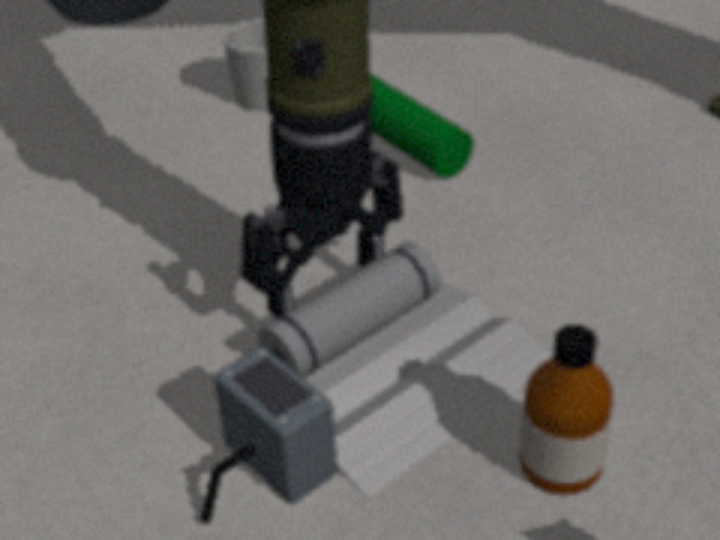

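The bar (now (265,340)–(435,270)) lies parallel to the V at the ramp foot with both fingers on it, pressing at 4.6 N. Up the ramp now.

```bash
python3 -m handwheel '[[0.004,0,-0.001,0],[0.004,0,-0.001,0],[0.004,0,-0.001,0],[0.004,0,0,0],[0.004,0,0,0]]'; python3 look.py
```

```text
clock: 7.15
ee_pos: [0.5821, -0.0375, 0.0112]
eef_rot: [[-0.161, 0.986, 0.032], [0.987, 0.161, 0.006], [0.001, 0.032, -0.999]]
ft_force: [-0.2, -4.5, 1.9]
width: 0.998
TCP stand -0.0155 -0.0806 0.0112 tool y yaw rel 0.41999999999999993 F [-0.2 -4.5  1.9]
scene 1240 [-0.0123 -0.0525] [0.152 0.073] 0.9 x [-0.086  0.062] y [-0.069 -0.028 -0.017] ztop 0.059
```

```bash
python3 -m handwheel '[[0.004,0,0,0],[0.004,0,0,0],[0.004,0,0,0],[0.003,0,0,0],[0.003,0,0,0]]'; python3 look.py -.2 r3;  python3 -m handwheel '[[0.003,0,0,0],[0.003,0,0,0],[0.003,0,0,0],[0.003,0,0,0]]'; python3 look.py
```

```text
clock: 7.75
ee_pos: [0.5786, -0.0185, 0.0109]
eef_rot: [[-0.161, 0.986, 0.031], [0.987, 0.161, 0.006], [0.001, 0.032, -1.0]]
ft_force: [0.1, -3.1, 1.0]
width: 1.003
TCP stand -0.016 -0.0612 0.0109 tool y yaw rel 0.4299999999999997 F [ 0.1 -3.1  1. ]
scene 1302 [-0.0132 -0.0337] [0.152 0.074] 0.0 x [-0.086  0.062] y [-0.05  -0.009  0.003] ztop 0.063
clock: 8.25
ee_pos: [0.5751, -0.0007, 0.0101]
eef_rot: [[-0.165, 0.986, 0.028], [0.986, 0.164, 0.012], [0.008, 0.029, -1.0]]
ft_force: [-0.1, 1.0, 1.0]
width: 0.997
TCP stand -0.0167 -0.0431 0.0101 tool y yaw rel 0.620000000000001 F [-0.1  1.   1. ]
scene 1298 [-0.0125 -0.0137] [0.152 0.078] 1.3 x [-0.086  0.062] y [-0.036  0.011  0.024] ztop 0.057
```

The bar has dropped into the V: y is about 0 and its x centre is about -12 mm, so there are about 27 mm to go. I back off, rise, shut the fingers and go behind its -x end.

```bash
python3 -m handwheel '[[-0.015,0,0,0],[-0.015,0,0,0],[0,0,-0.04,0],[0,0,-0.04,0],[0,-0.03,-0.03,0]]' -1;  python3 -m handwheel '[[0.025,-0.035,0,0],[0.025,-0.035,0,0],[0.025,-0.03,0,0],[0,0,0,0],[0,0,0,0]]'; python3 look.py -.06 v1
```

```text
clock: 8.85
ee_pos: [0.5491, -0.0441, 0.1174]
eef_rot: [[-0.161, 0.987, 0.024], [0.987, 0.161, 0.009], [0.005, 0.025, -1.0]]
ft_force: [0.0, -0.6, 0.1]
width: 0.145
clock: 9.35
ee_pos: [0.4362, 0.0028, 0.1202]
eef_rot: [[-0.144, 0.989, 0.034], [0.99, 0.144, 0.002], [-0.003, 0.034, -0.999]]
ft_force: [1.0, 0.2, 0.4]
width: -0.002
TCP stand -0.1534 -0.0183 0.1202 tool y yaw rel -0.5399999999999991 F [1.  0.2 0.4]
top 668 [ 0.0014 -0.0004] [0.126 0.05 ] 0.2 x [-0.059  0.063] y [-0.025  0.003  0.024] ztop 0.058
scene 1211 [-0.013   0.0036] [0.05  0.152] 88.1 x [-0.086  0.062] y [-0.018  0.014  0.026] ztop 0.056
```

View pics/v1_scene.png

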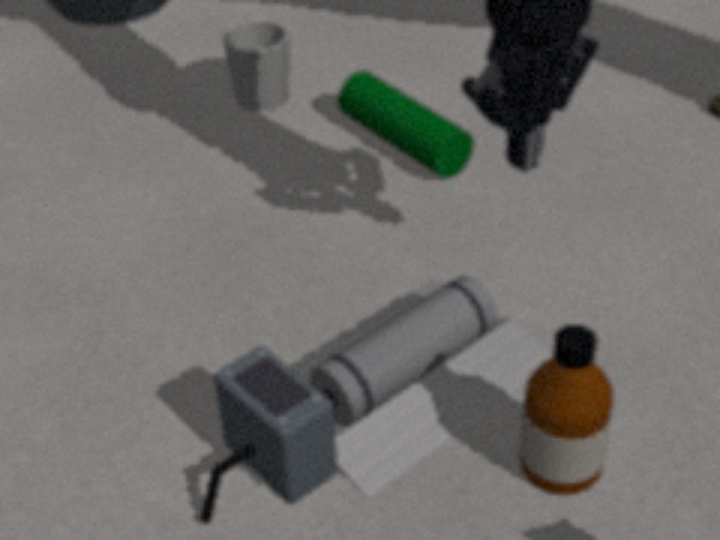

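The bar lies in the V, crop (320,395)–(490,300), with a gap to the block face. The shut gripper is behind its -x end.

```bash
python3 -m handwheel '[[0.018,0.004,0.03,0.005],[0,0.003,0.03,0],[0,0,0.02,0],[0,0,0.01,0],[0,0,0,0]]'; python3 look.py -.06
```

```text
clock: 9.95
ee_pos: [0.4623, 0.0181, 0.0348]
eef_rot: [[-0.13, 0.991, 0.024], [0.992, 0.13, 0.001], [-0.003, 0.024, -1.0]]
ft_force: [0.4, -0.3, -0.2]
width: 0.001
TCP stand -0.1253 -0.0072 0.0348 tool y yaw rel -1.37 F [ 0.4 -0.3 -0.2]
scene 1219 [-0.0133  0.0028] [0.049 0.153] 88.5 x [-0.087  0.062] y [-0.018  0.014  0.026] ztop 0.056
```

```bash
python3 -m handwheel '[[0.007,0,0.005,-0.024],[0,0.004,0,0],[0,0.004,0,0],[0,0.004,0,0],[0,0.004,0,0]]'; python3 look.py -.06;python3 -m handwheel '[[0,0.004,0,0],[0,0.004,0,0],[0,0.004,0,0],[0,0.004,0,0]]'; python3 look.py -.06
```

```text
clock: 10.55
ee_pos: [0.4805, 0.0256, 0.035]
eef_rot: [[-0.15, 0.988, 0.026], [0.989, 0.15, -0.0], [-0.004, 0.025, -1.0]]
ft_force: [-0.3, 0.3, 0.5]
width: 0.001
TCP stand -0.1062 -0.0026 0.035 tool y yaw rel -0.17999999999999972 F [-0.3  0.3  0.5]
scene 1248 [-0.0224  0.0031] [0.051 0.171] 87.9 x [-0.104  0.062] y [-0.019  0.014  0.026] ztop 0.056
clock: 11.05
ee_pos: [0.4933, 0.0276, 0.035]
eef_rot: [[-0.15, 0.988, 0.018], [0.989, 0.15, -0.001], [-0.004, 0.017, -1.0]]
ft_force: [-2.6, -0.1, 0.7]
width: 0.0
TCP stand -0.0932 -0.0026 0.035 tool y yaw rel -0.1999999999999993 F [-2.6 -0.1  0.7]
top 33 [ 0.0576 -0.0144] [0.024 0.021] 5.0 x [0.046 0.07 ] y [-0.024 -0.011 -0.003] ztop 0.057
scene 1283 [-0.0192  0.004 ] [0.048 0.178] 88.4 x [-0.098  0.069] y [-0.018  0.013  0.025] ztop 0.056
```

```bash
python3 -m handwheel '[[0,0.004,0,0],[0,0.004,0,0],[0,0.004,0,0],[0,0.003,0,0]]'; python3 look.py -.06;python3 -m handwheel '[[0,0.003,0,0]]'; python3 -m handwheel '[[0,0.003,0,0]]'; python3 look.py -.06
```

```text
clock: 11.55
ee_pos: [0.5087, 0.03, 0.035]
eef_rot: [[-0.15, 0.989, 0.017], [0.989, 0.15, -0.001], [-0.004, 0.017, -1.0]]
ft_force: [-1.5, -1.2, -0.2]
width: 0.002
TCP stand -0.0776 -0.0026 0.035 tool y yaw rel -0.1999999999999993 F [-1.5 -1.2 -0.2]
top 85 [ 0.0694 -0.0039] [0.043 0.032] 89.5 x [0.054 0.085] y [-0.025 -0.006  0.015] ztop 0.058
scene 1219 [-0.0076  0.0036] [0.172 0.047] 0.8 x [-0.084  0.076] y [-0.017  0.013  0.025] ztop 0.056
clock: 11.75
ee_pos: [0.5119, 0.0305, 0.0351]
eef_rot: [[-0.15, 0.988, 0.017], [0.989, 0.15, -0.001], [-0.004, 0.017, -1.0]]
ft_force: [-3.6, -0.0, 0.3]
width: 0.001
clock: 11.85
ee_pos: [0.5143, 0.0309, 0.035]
eef_rot: [[-0.15, 0.989, 0.016], [0.989, 0.15, -0.001], [-0.003, 0.015, -1.0]]
ft_force: [-6.0, -1.0, 1.8]
width: -0.002
TCP stand -0.072 -0.0025 0.035 tool y yaw rel -0.1899999999999995 F [-6.  -1.   1.8]
top 89 [0.0733 0.0008] [0.039 0.029] 89.4 x [0.059 0.088] y [-0.018 -0.005  0.017] ztop 0.059
scene 1170 [-0.0051  0.003 ] [0.047 0.168] 89.3 x [-0.078  0.077] y [-0.017  0.013  0.026] ztop 0.056
```

Force is rising (6 N). I confirm contact with single small rows.

```bash
for i in 1; do python3 -m handwheel '[[0,0.002,0,0]]'; python3 -m handwheel '[[0,0.002,0,0]]';python3 -m handwheel '[[0,0.003,0,0]]'; done | grep -E "ee_pos|force"; python3 look.py -.06 f1
```

```text
ee_pos: [0.5143, 0.031, 0.0349]
ft_force: [-6.6, -1.9, 3.5]
ee_pos: [0.5142, 0.031, 0.0349]
ft_force: [-6.2, -1.0, 3.4]
ee_pos: [0.5141, 0.0309, 0.0347]
ft_force: [-9.1, -0.3, 4.4]
TCP stand -0.0721 -0.0025 0.0347 tool y yaw rel -0.23000000000000043 F [-9.1 -0.3  4.4]
top 82 [ 0.0747 -0.0009] [0.026 0.035] 1.1 x [0.062 0.088] y [-0.018 -0.004  0.015] ztop 0.058
scene 1176 [-0.0052  0.003 ] [0.047 0.167] 89.9 x [-0.078  0.076] y [-0.017  0.013  0.026] ztop 0.056
```

View pics/f1_scene.png

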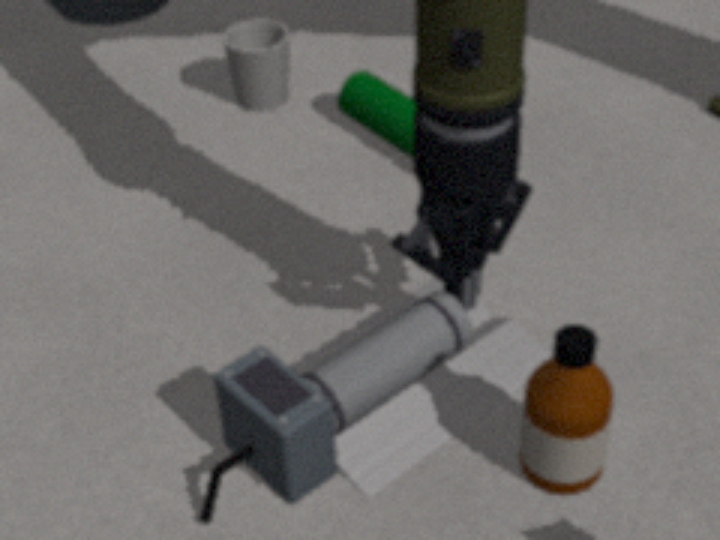

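The tool has stopped moving (9 N) and the bar's end sits against the block at (320,385). I withdraw straight back, then up and away.

```bash
python3 -m handwheel '[[0,-0.004,0,0],[0,-0.01,0,0],[0,-0.02,0,0],[0,-0.02,-0.02,0],[0,-0.01,-0.04,0]]' | grep -E "ee_pos|force"; python3 -m handwheel '[[0,-0.02,-0.04,0],[0,-0.02,-0.03,0],[0,0,0,0],[0,0,0,0],[0,0,0,0]]'| grep -E "clock|ee_pos|force"; python3 look.py -.06 e1
python3 - <<'E'
from h import *
c=arm.read_camera("top");cv2.imwrite("pics/e_top.png",cv2.resize(c["color"][120:260,100:460],None,fx=2.2,fy=2.2,interpolation=cv2.INTER_CUBIC))
for q in("bottle","pot","jar"):
    r=arm.spot_in("top",q)
    if r: print(q,world(c,r[0]["location"]).round(3))
E
```

```text
ee_pos: [0.4536, 0.0221, 0.0927]
ft_force: [0.3, -0.8, 0.4]
clock: 13.35
ee_pos: [0.416, 0.0163, 0.1684]
ft_force: [0.4, 0.7, -0.3]
TCP stand -0.1713 -0.0019 0.1684 tool y yaw rel -0.17999999999999972 F [ 0.4  0.7 -0.3]
top 778 [ 0.0143 -0.0004] [0.147 0.05 ] 0.2 x [-0.058  0.087] y [-0.025  0.004  0.024] ztop 0.058
scene 1120 [0.0087 0.0037] [0.14  0.049] 0.4 x [-0.06   0.076] y [-0.017  0.014  0.026] ztop 0.056
bottle [0.526 0.174 0.091]
pot [ 0.467 -0.393  0.043]
jar [0.499 0.389 0.084]
```

View pics/e1_scene.png

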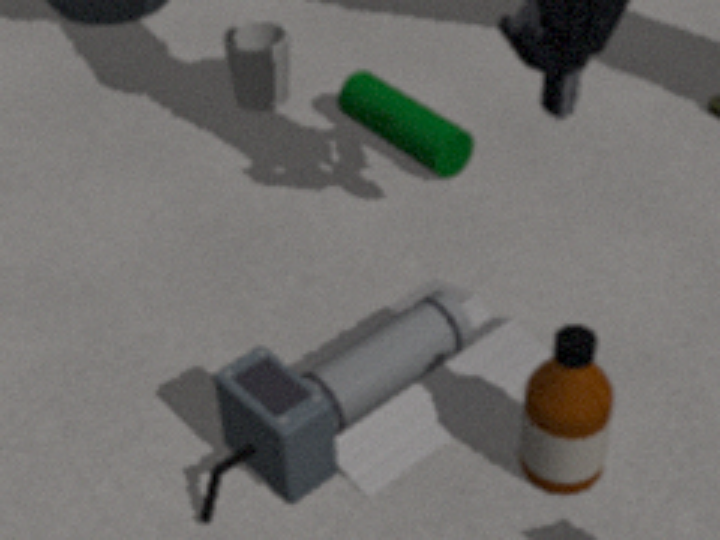

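The bar rests in the V with its end against the block, at (320,385). The arm is clear and the bystanders have not moved. I hand in.

```bash
python3 -c "
from station import arm
print(arm.hand_in())"
```

```text
the job is handed in; nothing more can be done
None
```

I rolled the steel cylinder by its side with the open fingers, up the ramp and into the V. I then pushed it lengthwise with the shut fingers until it stopped against the sensor block, withdrew the arm, and handed in at about 13.5 s.

**Position:** in the last top view the cylinder's centre was at stand x about +14 mm (+15 wanted), y about 0, and parallel to the V to within 0.5°. The top view put its far end at about 87 mm and the scene view at 76 mm. I think the scene view reads short because the block hides that end.

**Contact:** on the final push the tool stopped dead and the force rose to about 9 N. The highest wrist force I read was about 10 N.

**Bystanders:** the bottle, pot and jar came out within about 4 mm of their first readings, which is the networks' own error. The green bar was not touched.

**Rolling ahead:** on the bench the cylinder ran a little ahead of the fingers after first contact. The fingers caught up with it at the foot of the ramp, and it was parallel to the V before it climbed.

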